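# Fit the fan guard: turn its notch to the pin and press it home

## Robot

A 6-joint arm with a two-finger parallel gripper is mounted at the origin on the work surface. World frame = base frame: x ahead of the robot, y to its left, z up, the work surface at z = 0. Lengths are in m, angles in degrees, forces in N, time in s.
With the tool pointing down it reaches from about 0.35 to 0.875 m from the base axis. Payload 4.2 kg.
Tool frame: the origin (TCP) lies midway between the tips of the shut fingers; the grasp point (between the pads) lies r.grasp_offset behind it (r.grasp_offset is the distance from the TCP to the grasp point, in m); z points along the fingers, x is the direction in which the jaws open and shut, and the axes are right-handed (so a half turn about z gives the same grasp; the last joint's range is limited). The gripper opens to 87 mm and grips with 3 to 60 N. Pads are 19 mm wide; open, the fingers measure 117 mm over their backs; the gripper's body (75 mm by 190 mm) begins 51 mm behind the grasp point.
Start: joints at [-56.574, 22.042, 0.453, 0, -68.411, -14.817], TCP at [0.199, -0.592, 0.223] pointing down, gripper open.
Joint ranges: [-179.83, 179.83], [-69.29, 118.12], [-61.27, 80.66], [-181.25, 117.63], [-171.15, -9.14], [-177.46, 177.46]. Speed limits (degrees/s): [159.86, 159.86, 180, 180, 180, 180].

## Interface

Orientations are given as a 3x3 rotation matrix whose columns are the frame's x, y, z axes.
In Python, from station import r gives the robot as it stands.
- The arm moves only by the tool drive_tool, never from a script. Its argument "commands" is one flat list of numbers, 5 for each row, row after row: the opening, from 0 (shut) to 1 (fully open), then the shift along the world's x, y, z normalised to -1 to 1, where 1 is 400 mm, then the turn about the world's z normalised to -1 to 1, where 1 is 1.5 rad. In form: [fingers, x, y, z, roll, fingers, x, y, z, roll, ...]. A call has 1 to 12 rows; each row is the pose to reach, as a shift and turn from the pose commanded when the call began; what a row does not reach only later rows make up. A row lasts 1/10 s, in which the tool goes at most 50 mm and 8.59 degrees, less where a joint would pass 70% of its speed; a pose out of reach is approached as far as the arm can. A call with a number of a shift or a turn outside -1 to 1 is refused whole. A call with a gripper value outside its range is refused whole. The fingers move at their own pace and stop on an object; the grip force is fixed at half the most. Time passes only in rows, so rows that repeat a pose let the fingers close. It gives the time, the measured TCP pose, the force and the opening at its end, in the units of the state.
- r.sense(): the state, without advancing time (a new reading comes with each control period).
- r.capture(name): name is "side" or "top" or "wrist"; returns the picture (480x640x3 uint8, blue, green, red); there is no depth.
- r.get_calibration(name): a dict with "intrinsics" (3x3 intrinsics, pixels), "eye" and "attitude" of the camera in the world. Camera axes: x right, y down, z forward; pixel columns grow to the right and rows downward; lengths in m; the calibration is good to about 2 mm. A picture is of the moment at which its call begins: read the wrist's pose just before it. get_calibration takes no time and is no camera call; for the wrist camera it gives the pose at the moment of the call.
- r.finish_job(): hands the job in, once; it reports no verdict.
The state is a dict: "time_s": time; "joints": joint angles; "joint_velocities": joint speeds; "effort": joint torques, N m; "tcp_pos": TCP position; "ee_rot": TCP orientation; "wrist_force": force on the tool from outside, world axes, zero at the start; "moment": the same for the moment, N m; "gripper_width": opening from 0.0 (shut) to 1.0 (fully open).
Only numpy, scipy, OpenCV 4.12 (cv2) and the standard library are available. Lean on these libraries where they do the work, as an engineer would, in place of code of your own. Each camera call takes 0.05 s, during which the arm holds its last target. There are 200 camera calls.

## Task

One of the two round fan guards on the lid of the black rack chassis has only been set on its centre post and still stands proud of its ring. With a fingertip against one of its ribs, turn it round until the notch in its rim is over the locating pin, then press it straight down until it sits fully home in its ring, like its neighbour. Do not pull the guard up or force it down onto the pin, leave the loose things on the lid and the bench where they are, and finish with the hand clear.

Things in the scene. Friction and masses are not known exactly. Their poses are not given: they have to be found in the camera images.
- guard_top (a point): centre of the flat top of the round boss (33 mm across) in the middle of the unfitted fan guard, a grey plastic grille disc 108 mm across, its rim 5 mm thick. This point is on the guard's turning axis, on a vertical centre post. The boss stands 8 mm above the guard's flat face and 13 mm above its underside; the guard may be pressed here
- notch (a point): middle of the only notch, near its mouth, in the unfitted guard's rim, on the level of its flat face, 52 mm from the axis. The notch is 16 mm wide and 8 mm deep, open outwards
- pin_tip (a point): tip of the steel locating pin of this guard's ring, 9 mm thick with a tapered nose, its centre line 52 mm from the axis, beside the only block-shaped ear on the outside of the dark grey ring. At the start it ends 1.5 mm below the guard's underside, mostly hidden by the rim; with the guard home it stands 3.5 mm above the guard's face in the notch. Its direction from the axis varies
- rib_1 (a point): middle of the top edge of one of the two upright finger ribs on the unfitted guard's face: radial, 5 mm thick, 17 mm long (30 to 47 mm from the axis), 16 mm above the flat face. Seen from above it is a quarter turn anticlockwise from the notch. Pushing its flat side round the axis turns the guard
- rib_2 (a point): the same point of the opposite finger rib, a quarter turn clockwise from the notch
- ring_rim (a point): centre of the dark grey ring which takes the guard, level with its top edge, 12 mm above the chassis lid; ring 116 mm inside, 124 mm outside, on a 140 mm flange, with one ear reaching 78 mm from the axis at the pin. The guard's flat face lies 10 mm above this level at the start and flush with it when home
- sleeve (a joint): how far the guard has been pressed down its post: 0 at the start, 0.010 m fully home, negative if pulled up. The fit is snug: it takes 4 to 7 N to slide it down and it stays where it is left. With the notch away from the pin its rim meets the pin's tip after 1.5 mm and then resists by about 9 N per mm, which would be forcing it
- guard (a joint): how far the guard is turned from the pin, rad, anticlockwise seen from above: 0 (or whole turns, so also 6.283) with the notch over the pin. It may be turned either way, has light friction (about 0.025 N m) and no spring, and stays where it is left. The pin's tapered nose centres the notch if it is within about 3 degrees
- fitted_top (a point): centre of the top of the boss of the neighbouring guard, the same in make, which is already fitted; its centre is 170 mm from that of the unfitted guard
- chassis: black 2U rack chassis lying flat and fixed, 300 x 430 mm (its x and y), lid 92 mm above the bench; origin at the centre of its underside. Front panel with two rack ears, 482 mm wide, at its -x side
- thumbscrew_1: loose steel thumbscrew standing on its head on the lid between the two rings, head 15 mm across, 19 mm high; origin at the centre of its underside
- thumbscrew_2: the same, on the lid's far strip
- screwdriver: yellow-handled screwdriver, 190 mm long, lying on the lid's near strip along the chassis' width; origin at its underside
- parts_bowl: small steel bowl, 72 mm across, 24 mm high, on the lid's far strip; origin at the centre of its underside
- tape_roll: roll of black tape, 90 mm across, 19 mm high, lying flat on the bench to the left of the chassis; origin at the centre of its underside
- pen_cup: dark steel cup, 76 mm across, 95 mm high, with three pens up to 152 mm high, on the bench at the left; origin at the centre of its underside
- barcode_scanner: hand-held bar code scanner lying on the bench to the right of the chassis, about 220 mm long, 50 mm high; origin at its underside
- multimeter: orange multimeter, 180 x 85 mm, 41 mm high, lying on the bench to the left; origin at the centre of its underside

How it is judged (in metres and radians):
On the way, in this order (a step that is already met when the one before it is completed fails the run):
1. the notch has been turned to the pin (horizontal distance between notch and pin_tip below 0.006 m), for 0.05 s.
2. the guard has been pressed home (value of joint sleeve above 0.0085 m), for 0.2 s.
At the end, for the whole second after the job is handed in: the guard is at least 8.5 mm of its 10 mm down its post, at rest, with the middle of its notch within 5 mm of the pin (horizontal distance between notch and pin_tip below 0.005 m and value of joint sleeve above 0.0085 m and velocity of joint guard between -0.05 and 0.05 rad/s); the robot touches nothing.
It fails at once if the guard was pulled up more than 3 mm (value of joint sleeve below -0.003 m).
It fails at once if the guard was forced down (over 6 mm) with its notch not at the pin (value of joint sleeve above 0.006 m and horizontal distance between notch and pin_tip above 0.008 m).
It fails at once if a loose thing on the lid or bench was shifted or picked up (more than 15 mm) (distance of any of thumbscrew_1, thumbscrew_2, screwdriver, parts_bowl, tape_roll, pen_cup, barcode_scanner, multimeter from where it was at the start of the episode above 0.015 m).
It also fails if it takes over 42 s, if anything falls off the work surface, if the arm or the gripper's body presses on something with over 40 N, if the wrist force passes 120 N, or if a joint passes its speed limit or range.

## Working session

There is one attempt and no reset: what is moved stays moved. The work goes in short steps, Python scripts to look and compute and a tool call to move; the robot and the scene stay as the last step left them, time stands still between calls to the robot, and variables do not carry over. Pictures are saved under pics/ and viewed, on a budget of 10 in all, crops included, one or two more only if the job needs it, and the job is handed in when it is done.

Besides the shell and the picture viewer there is one more tool, called after "Request:" by a JSON object that holds its "api" and its "payload", one argument or row to a line. drive_tool: Moves the arm, as the interface text tells. Its arguments: {"type":"object","properties":{"commands":{"type":"array","items":{"type":"number"}}},"required":["commands"]}

```bash
mkdir -p pics; ls; python3 - <<'E'
from station import r
import cv2,numpy as np
np.set_printoptions(precision=4,suppress=True)
for n in("top","side"):
    im=r.capture(n); cv2.imwrite(f"pics/{n}0.png",im); c=r.get_calibration(n); print(n,c)
print(r.sense(), r.grasp_offset)
E
```

```text
pics
top {'intrinsics': array([[608.4014,   0.    , 314.7596],
       [  0.    , 608.4014, 231.3478],
       [  0.    ,   0.    ,   1.    ]]), 'eye': array([ 0.3387, -0.0013,  1.7762]), 'attitude': array([[-0.0122, -0.9931,  0.1165],
       [-0.9999,  0.0119, -0.0038],
       [ 0.0024, -0.1166, -0.9932]])}
side {'intrinsics': array([[448.3265,   0.    , 318.0749],
       [  0.    , 448.3265, 237.1371],
       [  0.    ,   0.    ,   1.    ]]), 'eye': array([0.0454, 0.5249, 0.8456]), 'attitude': array([[-0.7207, -0.4944,  0.4859],
       [-0.6931,  0.5026, -0.5168],
       [ 0.0112, -0.7093, -0.7049]])}
{'time_s': 0.1, 'joints': array([-56.575 ,  22.0863,   0.3873,  -0.0266, -68.41  , -14.8174]), 'joint_velocities': array([ 0.1279, -0.0609,  0.25  ,  0.1363,  0.0218, -0.0203]), 'effort': array([ -0.0002, -39.1691,  18.7935,   4.2318,   0.0135,  -0.0001]), 'tcp_pos': array([ 0.1993, -0.5918,  0.2216]), 'ee_rot': array([[-0.3189,  0.9478, -0.0007],
       [ 0.9478,  0.3189,  0.0018],
       [ 0.0019, -0.0001, -1.    ]]), 'wrist_force': array([ 0.1992,  0.7771, -0.5373]), 'moment': array([ 0.0494, -0.0386, -0.0014]), 'gripper_width': 1.0015456534977771} 0.0187
```

View pics/top0.png

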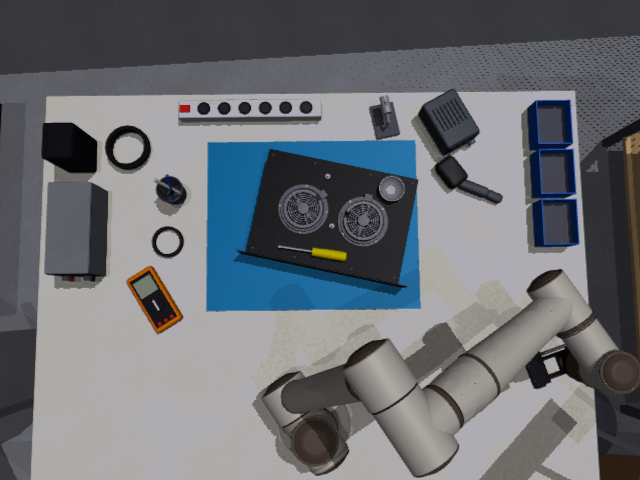

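View pics/side0.png

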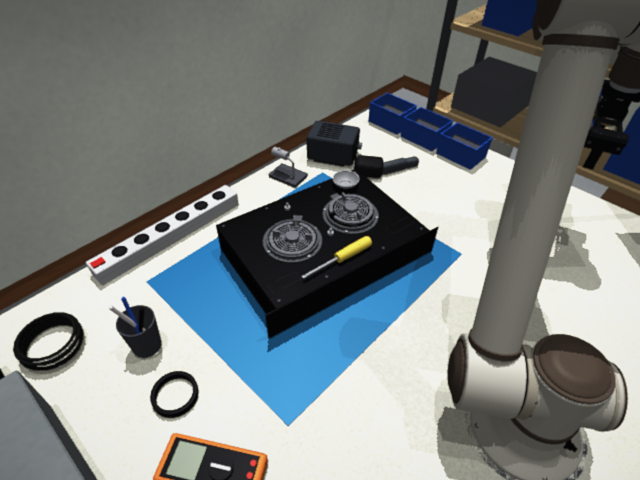

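Top: guards at about (303,209) and (363,221), screwdriver at (315,253), bowl at (391,188), thumbscrews at (328,176) and (332,226). Next I zoom in on the guards in both views.

```bash
python3 - <<'E'
import cv2,numpy as np
t=cv2.imread("pics/top0.png")[165:265,260:420]; s=cv2.imread("pics/side0.png")[165:285,240:400]
f=lambda a,w,h:cv2.convertScaleAbs(cv2.resize(a,(w,h),interpolation=cv2.INTER_CUBIC),alpha=1.5,beta=20)
cv2.imwrite("pics/z0.png",np.vstack([f(t,480,300),f(s,480,300)]) if 0 else np.hstack([f(t,480,300)]))
cv2.imwrite("pics/z0.png",np.vstack([f(t[:,:],480,300),f(s[10:110],480,300)]))
E
```

```text
(no output)
```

View pics/z0.png

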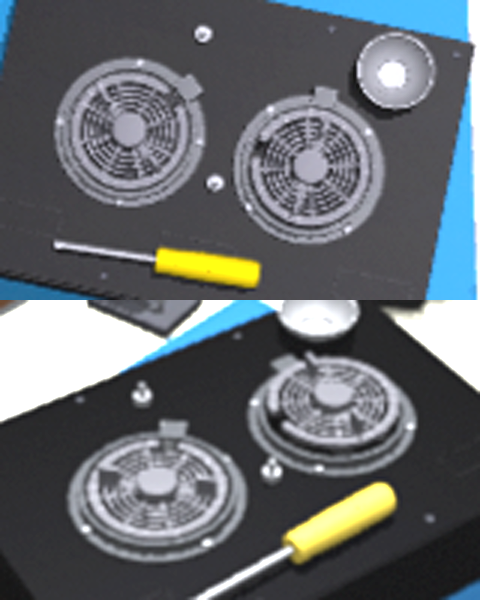

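```bash
cat > h.py <<'E'
import numpy as np
def ray(c,uv,z):
    d=np.asarray(c["attitude"])@np.linalg.inv(c["intrinsics"])@np.array([*uv,1.]); e=np.asarray(c["eye"])
    return e+d*(z-e[2])/d[2]
def proj(c,p):
    q=c["intrinsics"]@(np.asarray(c["attitude"]).T@(np.asarray(p)-c["eye"])); return q[:2]/q[2]
E
python3 - <<'E'
from station import r
from h import *
np.set_printoptions(precision=4,suppress=True)
t=r.get_calibration("top");z=lambda u,v:(260+u/3,165+v/3)
for n,uv,h in(("boss",(310,165),.122),("fitted",(129,129),.112),("notch",(262,147),.114),("ear",(325,95),.104),("ts1",(215,182),.1),("ts2",(204,33),.1),("bowl",(396,72),.1)):
    print(n,ray(t,z(*uv),h))
s=r.get_calibration("side");print(ray(s,(240+335/3,175+(395-300)/3),.122))
w=r.get_calibration("wrist");print(w); R=r.sense()["ee_rot"]
print(R.T@(w["eye"]-r.sense()["tcp_pos"]),R.T@w["attitude"])
E
```

```text
boss [ 0.5626 -0.1413  0.122 ]
fitted [0.5994 0.0241 0.112 ]
notch [ 0.5809 -0.0981  0.114 ]
ear [ 0.6305 -0.1581  0.104 ]
ts1 [ 0.5508 -0.0548  0.1   ]
ts2 [ 0.6912 -0.0467  0.1   ]
bowl [ 0.6521 -0.2252  0.1   ]
[ 0.5591 -0.1403  0.122 ]
{'intrinsics': array([[356.2471,   0.    , 313.9742],
       [  0.    , 356.2471, 243.6945],
       [  0.    ,   0.    ,   1.    ]]), 'eye': array([ 0.1327, -0.6154,  0.3844]), 'attitude': array([[-0.3191,  0.916 ,  0.2432],
       [ 0.9477,  0.3081,  0.0832],
       [ 0.0013,  0.2571, -0.9664]])}
[-0.0008 -0.0706 -0.1628] [[ 1.      0.0004 -0.0006]
 [-0.0002  0.9664  0.2571]
 [ 0.0006 -0.2571  0.9664]]
```

The right-hand guard (axis about (0.561,-0.141)) is the unfitted one. Its notch is at about 67° and the pin at about -14°, so it needs roughly 81° clockwise. I'll straddle the boss with both fingers and turn about the axis, starting with a move above it.

Request:
{"api": "drive_tool", "payload": {
  "commands": [1,0.1,0.12,0.02,0.1,1,0.2,0.24,0.02,0.2,1,0.28,0.34,0.02,0.3,1,0.36,0.44,0.02,0.4,1,0.44,0.55,0.02,0.5,1,0.52,0.66,0.02,0.6,1,0.6,0.75,0.02,0.7,1,0.68,0.84,0.02,0.8,1,0.74,0.92,0.02,0.9,1,0.8,1,0.02,0.97,1,0.8,1,0.02,0.97]
}}

```text
time_s: 1.2
tcp_pos: [0.5217, -0.1888, 0.2299]
ee_rot: [[-0.977, -0.213, -0.0], [-0.213, 0.977, 0.0], [-0.0, 0.0, -1.0]]
wrist_force: [-0.1, -1.0, 0.6]
gripper_width: 0.996
```

Request:
{"api": "drive_tool", "payload": {
  "commands": [1,0.1,0.12,0,0,1,0.1,0.12,0,0,1,0.1,0.12,0,0]
}}

```text
time_s: 1.5
tcp_pos: [0.56, -0.1432, 0.2297]
ee_rot: [[-0.978, -0.209, -0.001], [-0.209, 0.978, 0.0], [0.001, 0.0, -1.0]]
wrist_force: [-0.7, -0.3, -0.8]
gripper_width: 1.001
```

```bash
python3 - <<'E'
from station import r
import cv2,json
c=r.get_calibration("wrist");im=r.capture("wrist");cv2.imwrite("pics/w1.png",im)
json.dump({k:v.tolist() for k,v in c.items()},open("w1.json","w"))
from h import *
print(r.sense()["tcp_pos"],r.sense()["time_s"],r.sense()["wrist_force"],proj(c,[.561,-.141,.122]))
E
```

```text
[ 0.55912298 -0.14410329  0.22986882] 1.55 [-0.75721804  0.30520539 -0.02843987] [311.39461866 244.97637369]
```

View pics/w1.png

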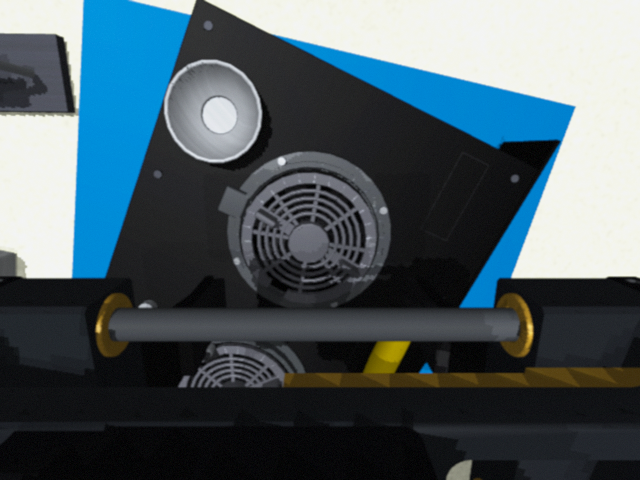

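The boss is at about (308,242), the ear at about (229,201), and one rib points from the boss toward the ear at about (265,222). I'll zoom in for the rim details.

```bash
python3 - <<'E'
import cv2
a=cv2.imread("pics/w1.png")[140:320,205:415]
cv2.imwrite("pics/w1z.png",cv2.convertScaleAbs(cv2.resize(a,None,fx=3.3333,fy=3.3333,interpolation=cv2.INTER_CUBIC),alpha=1.8,beta=20))
E
```

```text
(no output)
```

View pics/w1z.png

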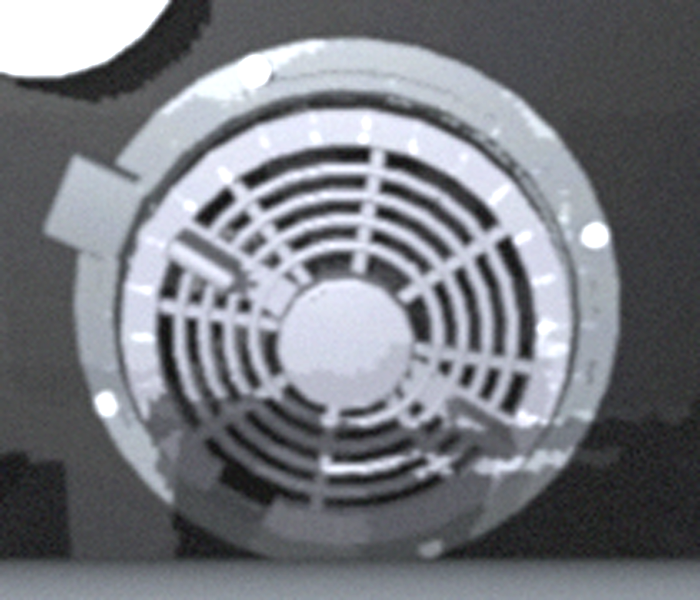

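```bash
python3 - <<'E'
from h import *
import json
np.set_printoptions(precision=4,suppress=True)
c={k:np.array(v) for k,v in json.load(open("w1.json")).items()}
z=lambda p:(205+p[0]/3.3333,140+p[1]/3.3333)
b=ray(c,z((345,343)),.122);print("boss",b)
for n,p,h in(("ribA",(207,258),.130),("ribB",(480,420),.130),("notch",(250,487),.114),("ear",(93,205),.104)):
    q=ray(c,z(p),h);d=q-b;print(n,q,np.hypot(*d[:2]),np.degrees(np.arctan2(d[1],d[0])))
E
```

```text
boss [ 0.5636 -0.1422  0.122 ]
ribA [ 0.5982 -0.1571  0.13  ] 0.03771176993109535 -23.278035255901283
ribB [ 0.5294 -0.1327  0.13  ] 0.03547723807808424 164.51084210877093
notch [ 0.5789 -0.0986  0.114 ] 0.046175440318935404 70.66955137526227
ear [ 0.63   -0.1587  0.104 ] 0.06847563256601165 -13.941690216444536
```

Axis (0.563,-0.1415), notch at about 69°, pin at about -14°, ribs at about -22° and 158°. The jaws at 192°/12° sit on the correct side of both ribs. Now partly close and go down.

Request:
{"api": "drive_tool", "payload": {
  "commands": [0.75,0.01,0.006,-0.06,0,0.75,0.01,0.006,-0.12,0,0.75,0.01,0.006,-0.18,0,0.75,0.01,0.006,-0.2,0,0.75,0.01,0.006,-0.22,0,0.75,0.01,0.006,-0.24,0,0.75,0.01,0.006,-0.25,0,0.75,0.01,0.006,-0.26,0,0.75,0.01,0.006,-0.27,0,0.75,0.01,0.006,-0.27,0]
}}

```text
time_s: 2.55
tcp_pos: [0.5633, -0.1418, 0.1222]
ee_rot: [[-0.978, -0.208, -0.001], [-0.208, 0.978, 0.0], [0.0, 0.0, -1.0]]
wrist_force: [-0.4, -0.8, -0.1]
gripper_width: 0.751
```

Request:
{"api": "drive_tool", "payload": {
  "commands": [0.75,0,0,0,-0.08,0.75,0,0,0,-0.16,0.75,0,0,0,-0.23,0.75,0,0,0,-0.3,0.75,0,0,0,-0.37,0.75,0,0,0,-0.44,0.75,0,0,0,-0.51,0.75,0,0,0,-0.58,0.75,0,0,0,-0.65,0.75,0,0,0,-0.72,0.75,0,0,0,-0.78,0.75,0,0,0,-0.81]
}}

```text
time_s: 3.75
tcp_pos: [0.5641, -0.1416, 0.123]
ee_rot: [[-0.533, 0.846, 0.002], [0.846, 0.533, 0.0], [-0.001, 0.001, -1.0]]
wrist_force: [0.1, 1.1, -1.2]
gripper_width: 0.75
```

```bash
python3 - <<'E'
from station import r
import cv2,json
c=r.get_calibration("wrist");im=r.capture("wrist");
json.dump({k:v.tolist() for k,v in c.items()},open("w2.json","w"))
from h import *
u,v=proj(c,[.563,-.1415,.114]).astype(int);print(u,v,r.sense()["wrist_force"],r.sense()["moment"])
x0,y0=max(u-125,0),max(v-110,0);print(x0,y0)
cv2.imwrite("pics/w2.png",cv2.convertScaleAbs(cv2.resize(im[y0:y0+200,x0:x0+250],None,fx=3,fy=3,interpolation=cv2.INTER_CUBIC),alpha=1.8,beta=20))
E
```

```text
316 289 [-0.24555867  0.67136868  0.48679745] [ 0.18584158 -0.09921313  0.01228265]
191 179
```

View pics/w2.png

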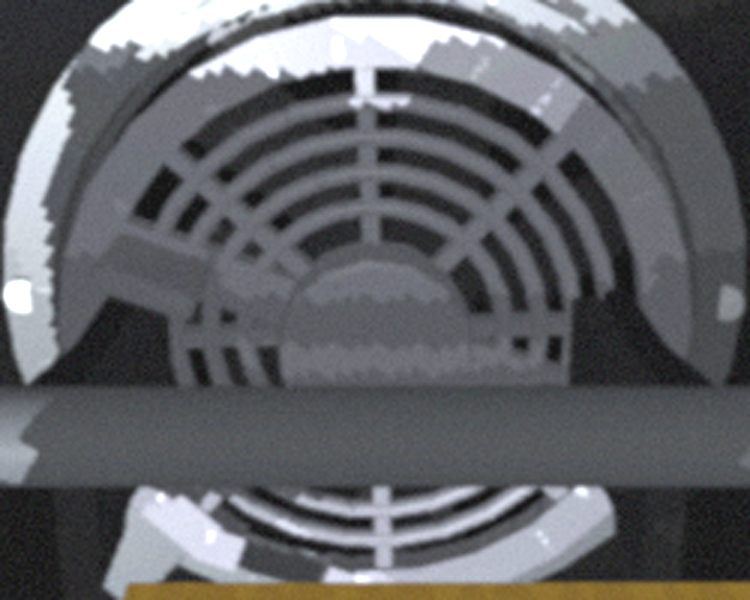

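The notch (285,565 in the crop) is now near the ear (lower left, about (130,570)). I'll work out the remaining angle.

```bash
python3 - <<'E'
from h import *
import json
c={k:np.array(v) for k,v in json.load(open("w2.json")).items()}
z=lambda p:(191+p[0]/3,179+p[1]/3)
b=np.array([.563,-.1415,0])
for n,p,h in(("notch",(285,563),.114),("rib",(160,262),.130),("rib2",(148,285),.130),("boss",(377,325),.122)):
    d=ray(c,z(p),h)-b;print(n,d,np.hypot(*d[:2]),np.degrees(np.arctan2(d[1],d[0])))
E
```

```text
notch [0.04759996 0.01019355 0.114     ] 0.048679203578833846 12.087337580076017
rib [ 0.00282624 -0.03774864  0.13      ] 0.03785429312225434 -85.71826059288001
rib2 [ 0.00707755 -0.03748017  0.13      ] 0.038142564526275194 -79.30649578988309
boss [-0.00351678 -0.00229789  0.122     ] 0.004200962629384787 -146.83910099944492
```

Request:
{"api": "drive_tool", "payload": {
  "commands": [0.75,0,0,0,-0.06,0.75,0,0,0,-0.12,0.75,0,0,0,-0.18,0.75,0,0,0,-0.23,0.75,0,0,0,-0.26,0.75,0,0,0,-0.26]
}}

```text
time_s: 4.4
tcp_pos: [0.5637, -0.1418, 0.1229]
ee_rot: [[-0.175, 0.985, 0.001], [0.985, 0.175, -0.0], [-0.0, 0.001, -1.0]]
wrist_force: [0.4, -0.4, 0.4]
gripper_width: 0.75
```

Request:
{"api": "drive_tool", "payload": {
  "commands": [0.75,0,0,0.0,0.03,0.75,0,0,0.02,0.03,0.75,0,0,0.1,0.03,0.75,0,0,0.2,0.03,0.75,0,0,0.27,0.03,0.75,0,0,0.27,0.03,0.75,0,0,0.27,0.03]
}}

```text
time_s: 5.1
tcp_pos: [0.5635, -0.1418, 0.2317]
ee_rot: [[-0.218, 0.976, 0.002], [0.976, 0.218, 0.0], [-0.0, 0.002, -1.0]]
wrist_force: [0.3, 0.8, 0.1]
gripper_width: 0.75
```

```bash
python3 - <<'E'
from station import r
import cv2,json
c=r.get_calibration("wrist");im=r.capture("wrist");
json.dump({k:v.tolist() for k,v in c.items()},open("w3.json","w"))
from h import *
u,v=proj(c,[.563,-.1415,.114]).astype(int);print(u,v,r.sense()["tcp_pos"],r.sense()["ee_rot"][:,0])
x0,y0=max(u-125,0),max(v-100,0);print(x0,y0)
cv2.imwrite("pics/w3.png",cv2.convertScaleAbs(cv2.resize(im[y0:y0+200,x0:x0+250],None,fx=3,fy=3,interpolation=cv2.INTER_CUBIC),alpha=1.8,beta=20))
E
```

```text
315 237 [ 0.56293482 -0.14176192  0.2303542 ] [-2.17851292e-01  9.75981795e-01  5.91403698e-04]
190 137
```

View pics/w3.png

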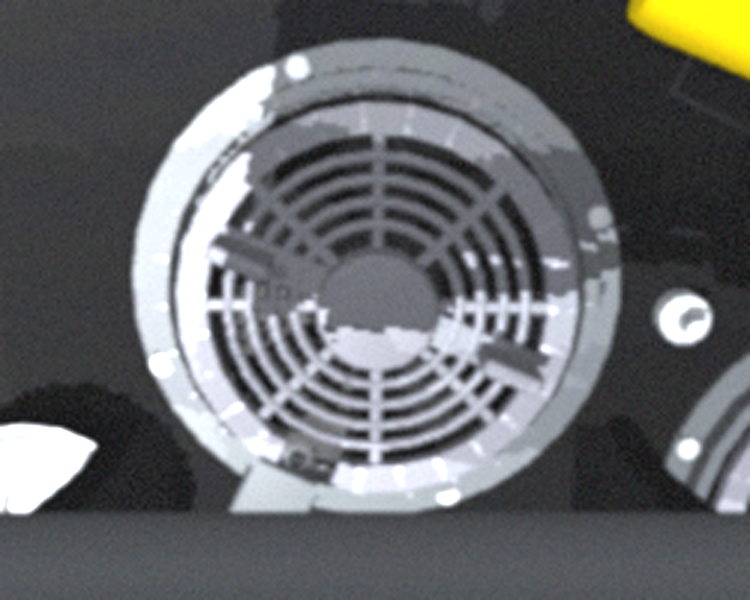

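Notch at about (310,463), with the pin near (297,458) at its left and the ear at about (275,490). The ribs are at (243,255) and (515,362).

```bash
python3 - <<'E'
from h import *
import json
c={k:np.array(v) for k,v in json.load(open("w3.json")).items()}
z=lambda p:(190+p[0]/3,137+p[1]/3)
b=ray(c,z((380,312)),.122);print(b)
for n,p,h in(("notch",(310,462),.114),("notchL",(281,455),.114),("notchR",(338,470),.114),("pin",(297,458),.108),("ear",(275,490),.104),("ribA",(243,252),.130),("ribB",(515,362),.130)):
    d=ray(c,z(p),h)-b;print(n,np.hypot(*d[:2]),np.degrees(np.arctan2(d[1],d[0])))
a,bb=[ray(c,z(p),.13) for p in((243,252),(515,362))];d=a-bb;print((a+bb)/2,np.degrees(np.arctan2(d[1],d[0])))
E
python3 - <<'E'
import cv2
im=cv2.imread("pics/w3.png")[400:530,200:400]
cv2.imwrite("pics/w3z.png",cv2.resize(im,None,fx=3,fy=3,interpolation=cv2.INTER_CUBIC))
E
```

```text
[ 0.56332381 -0.14076248  0.122     ]
notch 0.04974828026735499 -10.571475624977289
notchL 0.05167305847930538 -19.810708636447238
notchR 0.04956089361619629 -1.0664127983374312
pin 0.05262216053354032 -14.131247797769488
ear 0.06623475572319858 -14.937238993958452
ribA 0.03884318478270257 -104.49301150410055
ribB 0.03668099717064825 84.68385010989404
[ 0.56016259 -0.14130444  0.13      ] -100.03622454956033
```

View pics/w3z.png

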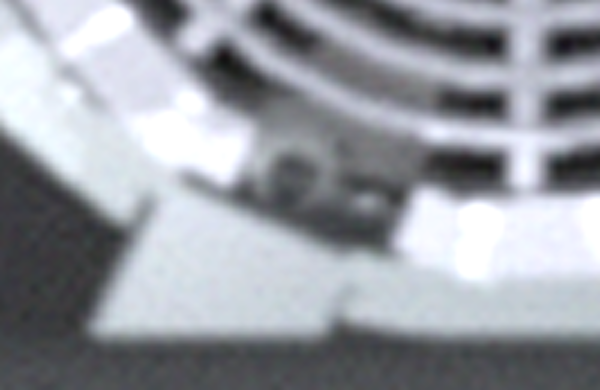

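The notch centre is at about -10.2° and the pin at -14.1°, leaving about 4° clockwise. I'll go back down, push to a jaw angle of 96.1°, back off, lift and check.

Request:
{"api": "drive_tool", "payload": {
  "commands": [0.75,0,0,-0.1,0.02,0.75,0,0,-0.2,0.02,0.75,0,0,-0.25,0.02,0.75,0,0,-0.27,0.02,0.75,0,0,-0.27,-0.01,0.75,0,0,-0.27,-0.04,0.75,0,0,-0.27,-0.06,0.75,0,0,-0.27,-0.076,0.75,0,0,-0.27,-0.076,0.75,0,0,-0.27,-0.076]
}}

```text
time_s: 6.15
tcp_pos: [0.5635, -0.1419, 0.1228]
ee_rot: [[-0.106, 0.994, 0.0], [0.994, 0.106, -0.0], [-0.0, 0.0, -1.0]]
wrist_force: [0.7, 0.2, 0.4]
gripper_width: 0.751
```

Request:
{"api": "drive_tool", "payload": {
  "commands": [0.75,0,0,0,0.04,0.75,0,0,0.02,0.04,0.75,0,0,0.1,0.04,0.75,0,0,0.2,0.04,0.75,0,0,0.27,0.04,0.75,0,0,0.27,0.04,0.75,0,0,0.27,0.04]
}}

```text
time_s: 6.85
tcp_pos: [0.5635, -0.1418, 0.2317]
ee_rot: [[-0.164, 0.986, 0.002], [0.986, 0.164, 0.001], [0.0, 0.002, -1.0]]
wrist_force: [0.3, -0.1, -1.0]
gripper_width: 0.754
```

```bash
python3 - <<'E'
from station import r
import cv2,json
c=r.get_calibration("wrist");im=r.capture("wrist");
json.dump({k:v.tolist() for k,v in c.items()},open("w4.json","w"))
from h import *
u,v=proj(c,[.609,-.153,.112]).astype(int);x0,y0=u-40,v-30;print(x0,y0,r.sense()["tcp_pos"],r.sense()["time_s"])
cv2.imwrite("pics/w4.png",cv2.convertScaleAbs(cv2.resize(im[y0:y0+60,x0:x0+80],None,fx=8,fy=8,interpolation=cv2.INTER_CUBIC),alpha=1.8,beta=20))
E
```

```text
253 257 [ 0.56288919 -0.14173092  0.23036401] 6.9
```

View pics/w4.png

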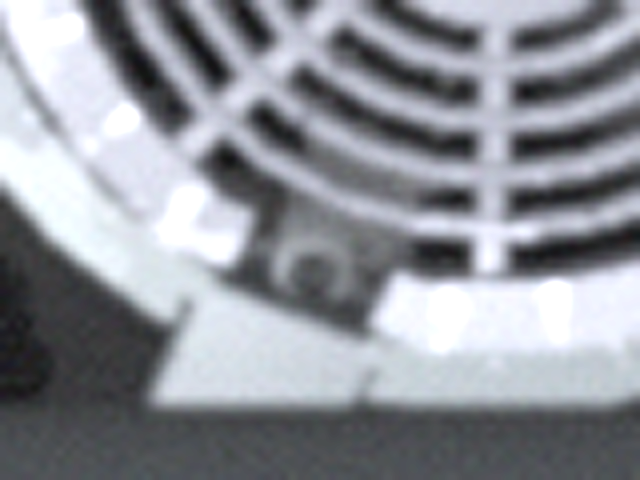

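The notch is now centred on the pin: pin at (312,272), notch edges at about 245 and 380. Next, shut the fingers and press the boss straight down.

Request:
{"api": "drive_tool", "payload": {
  "commands": [0,0,0,-0.03,0,0,0,0,-0.1,0,0,0,0,-0.15,0,0,0,0,-0.2,0,0,0,0,-0.23,0,0,0,0,-0.25,0,0,0,0,-0.26,0,0,0,0,-0.264,0,0,0,0,-0.268,0,0,0,0,-0.272,0,0,0,0,-0.274,0,0,0,0,-0.276,0]
}}

```text
time_s: 8.1
tcp_pos: [0.5641, -0.142, 0.1219]
ee_rot: [[-0.166, 0.986, 0.002], [0.986, 0.166, -0.001], [-0.001, 0.002, -1.0]]
wrist_force: [-1.9, 1.0, 7.4]
gripper_width: -0.001
```

Request:
{"api": "drive_tool", "payload": {
  "commands": [0,0,0,-0.003,0,0,0,0,-0.006,0,0,0,0,-0.009,0]
}}

```text
time_s: 8.4
tcp_pos: [0.5641, -0.1421, 0.1184]
ee_rot: [[-0.166, 0.986, 0.002], [0.986, 0.166, -0.001], [-0.001, 0.002, -1.0]]
wrist_force: [-1.4, 0.1, 5.9]
gripper_width: 0.007
```

It slides at about 6 N with no extra resistance from the pin, so I'll continue.

Request:
{"api": "drive_tool", "payload": {
  "commands": [0,0,0,-0.003,0,0,0,0,-0.006,0,0,0,0,-0.009,0,0,0,0,-0.012,0,0,0,0,-0.015,0]
}}

```text
time_s: 8.9
tcp_pos: [0.5641, -0.1421, 0.1124]
ee_rot: [[-0.166, 0.986, 0.002], [0.986, 0.166, -0.001], [-0.001, 0.002, -1.0]]
wrist_force: [-1.5, -0.0, 6.7]
gripper_width: 0.011
```

Request:
{"api": "drive_tool", "payload": {
  "commands": [0,0,0,-0.002,0,0,0,0,-0.004,0,0,0,0,-0.004,0]
}}

```text
time_s: 9.2
tcp_pos: [0.5641, -0.1421, 0.1123]
ee_rot: [[-0.166, 0.986, 0.003], [0.986, 0.166, -0.001], [-0.001, 0.002, -1.0]]
wrist_force: [-4.5, 2.5, 14.1]
gripper_width: 0.004
```

The force rises to 14 N with no more travel at z = 0.1123, so it has bottomed out. One more small push, then lift clear and look.

Request:
{"api": "drive_tool", "payload": {
  "commands": [0,0,0,-0.003,0,0,0,0,-0.006,0,0,0,0,-0.006,0,0,0,0,-0.006,0]
}}

```text
time_s: 9.6
tcp_pos: [0.5643, -0.1421, 0.1122]
ee_rot: [[-0.167, 0.986, 0.003], [0.986, 0.167, -0.002], [-0.002, 0.003, -1.0]]
wrist_force: [-8.8, 4.6, 22.6]
gripper_width: 0.009
```

Request:
{"api": "drive_tool", "payload": {
  "commands": [0,0,0,0.01,0,0,0,0,0.05,0,0,0,0,0.15,0,0,0,0,0.25,0,0,0,0,0.32,0,0,0,0,0.32,0,0.75,0,0,0.32,0,0.75,0,0,0.32,0,0.75,0,0,0.32,0]
}}

```text
time_s: 10.5
tcp_pos: [0.5627, -0.1418, 0.233]
ee_rot: [[-0.165, 0.986, -0.003], [0.986, 0.165, 0.0], [0.001, -0.003, -1.0]]
wrist_force: [-0.0, 0.1, 0.1]
gripper_width: 0.193
```

```bash
python3 - <<'E'
from station import r
import cv2,numpy as np
c=r.get_calibration("wrist");im=r.capture("wrist");s=r.capture("side")
from h import *
u,v=proj(c,[.563,-.1415,.106]).astype(int);print(u,v,r.sense()["tcp_pos"],r.sense()["wrist_force"])
x0,y0=max(u-80,0),max(v-75,0)
f=lambda a:cv2.convertScaleAbs(cv2.resize(a,(396,396),interpolation=cv2.INTER_CUBIC),alpha=1.8,beta=20)
cv2.imwrite("pics/w5.png",np.hstack([f(im[y0:y0+160,x0:x0+160]),f(s[165:265,260:420][:,:])]))
E
```

```text
315 236 [ 0.56305278 -0.14187463  0.23336967] [ 0.68623684 -0.19788992  0.02870441]
```

View pics/w5.png

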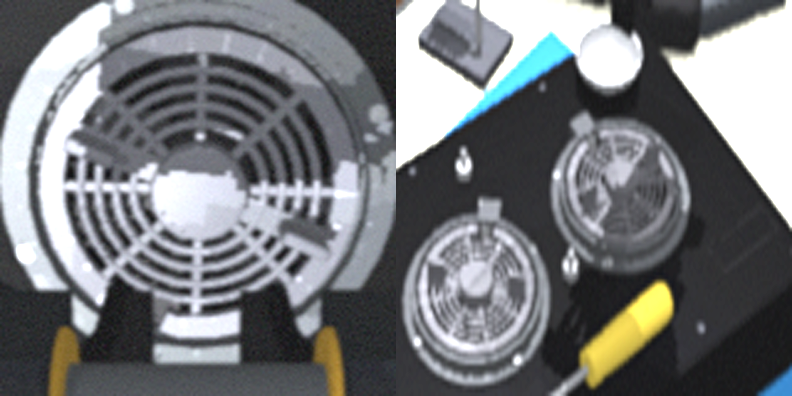

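The right guard now sits flush in its ring like its neighbour, and the loose items are in place. The hand is 110 mm above the guard with about zero force, so I'll hand in.

```bash
python3 -c "
from station import r
print(r.finish_job())"
```

```text
the job is handed in; nothing more can be done
None
```

The unfitted guard was the right-hand one as seen from the robot. I turned it about 83° clockwise until its notch was over the pin, pressed it home and handed the job in. The hand-in gave no verdict.

- **Turning:** I set the part-open fingers either side of the boss, so each finger pushed one rib, rather than using a single fingertip. A close-up before pressing showed the pin centred in the notch.
- **Pressing:** with the fingers shut on the boss, the guard slid down at about 6 to 7 N. It stopped firmly at z = 0.112 m, the expected height when fully home. A further push raised the force to 23 N with no more travel.
- **Final checks:** the side picture shows the guard flush like its neighbour, and the loose things in view (bowl, thumbscrews, screwdriver) where they were. The hand was 0.12 m clear, with under 1 N on the wrist.
- **Not confirmed:** in the last wrist picture the fingers hid part of the notch. That the pin ended up in the notch rests on the close-up before pressing and the full travel at normal sliding force.

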